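# Build the coupled-coil circuit on the experiment board

### The arm

A 6-joint arm with a two-finger parallel gripper is mounted at the origin on the work surface. World frame = base frame: x ahead of the robot, y to its left, z up, the work surface at z = 0. Lengths are in mm, angles in rad, forces in N, time in s.
With the tool pointing down it reaches from about 250 to 725 mm from the base axis. Payload 9.7 kg.
Tool frame: the origin (TCP) lies between the finger pads; the fingertips stand 19 mm ahead of it and the grasp point (between the pads) is the TCP; z points along the fingers, y is the line along which they close (so a half turn about z gives the same grasp; the last joint's range is limited). The gripper opens to 85 mm and grips with 20 to 120 N. Pads are 22 mm wide; open, the fingers measure 114 mm over their backs; the gripper's body (76 mm by 85 mm) begins 54 mm behind the grasp point. The pads swing forward as they close: fully open they stand 13 mm farther back than shut.
Start: joints at [-1.264, 0.087, 0.176, 1.66, 0, 1.571], TCP at [166.103, -524.316, 250.284] pointing down, gripper open.
Joint ranges: [-3.13, 3.13], [-0.85, 1.81], [-1.15, 1.24], [-2.2, 2.28], [-1.44, 1.52], [-3.14, 3.14]. Speed limits (rad/s): [2.22, 2.22, 2.57, 3.14, 3.14, 3.14].

### API

Orientations are given as a unit quaternion [w, x, y, z].
In Python, from cell import * gives the robot as it stands.
- The arm moves only by the tool servo_tool, never from a script. Its argument "motion" is a list of rows, each a list of 2 entries, a list of its own where there are three numbers: the shift along the world's x, y, z each as a share of 800 mm, from -1 to 1, then the turn, a rotation vector about the world's x, y, z each as a share of 60 degrees, from -1 to 1. In form: [[[dx, dy, dz], [ax, ay, az]], ...]. A call has 1 to 5 rows; each row is the pose to reach, as a shift and turn from the pose commanded when the call began; what a row does not reach only later rows make up. A row lasts 1/12 s, in which the tool goes at most 41.7 mm and 7.16 degrees, less where a joint would pass 70% of its speed; a pose out of reach is approached as far as the arm can. A call with a number of a shift or a turn outside -1 to 1 is refused whole. A call with a gripper value outside its range is refused whole. "gripper" is the opening, from -1 (shut) to 1 (fully open), set as the call begins (left out, the last holds). The fingers move at their own pace and stop on an object; "force" is the grip in N (left out, the last holds). Time passes only in rows, so rows that repeat a pose let the fingers close. It gives the time, the measured TCP pose, the force, the opening and the grip force at its end, in the units of the state.
- get_obs(): the state, without advancing time (a new reading comes with each control period).
- snapshot(name): name is "side" or "top"; returns the picture (480x640x3 uint8, blue, green, red); there is no depth.
- camera_model(name): a dict with "vfov" (degrees; the focal length in pixels is half the picture's height over the tangent of half this angle, whatever the lens; pixels are square), "cx", "cy" (the principal point, pixels), "cam_to_world" (4x4, takes a point from camera to world coordinates). Camera axes: x right, y down, z forward; pixel columns grow to the right and rows downward; lengths in mm; the calibration is good to about 2 mm. A picture is of the moment at which its call begins. camera_model takes no time and is no camera call.
- job_done(): hands the job in; it is judged then, once.
Trained networks look in the newest picture that a camera, given by its name, has taken for a name from the list of things; names that differ only in an ending like _2 or _b are one class to them, and where a whole thing is asked for, a point or a joint stands for the part that bears it (a point fixed in the world has none). Each returns a list of dicts, best first, with "p" (0 to 1); they miss things now and then, are a little off and sometimes report something else, mostly with a low value. They report only what shows in the picture. A call takes as long as a camera call. They do not tell look-alikes from the thing itself.
- boxes_of(camera, query): "uv" ([column, row] in pixels, amid what is visible of it).
- landmark_of(camera, query): "uv" ([column, row] in pixels: a listed point, or the origin of a listed thing).
The state is a dict: "time": time; "joint_pos": joint angles; "joint_vel": joint speeds; "joint_efforts": joint torques, N m; "eef_pos": TCP position; "ee_rot": TCP orientation; "ft_force": force on the tool from outside, world axes, zero at the start; "wrist_torque": the same for the moment, N m; "width": opening from 0.0 (shut) to 1.0 (fully open); "grasp_force": force on a finger pad.
Only numpy, scipy, OpenCV 4.12 (cv2) and the standard library are available. Lean on these libraries where they do the work, as an engineer would, in place of code of your own. Each camera call takes 0.05 s, during which the arm holds its last target. There are 200 camera calls.

### The job

Lay out the circuit on the experiment board: the resistor block in the oblong outline next to the green input plate, the capacitor block in the oblong outline next to the black output plate with the two red posts, each centred in its outline and lying lengthwise along it, and between them, centred in the printed ring, the transformer built from the outside in: first the copper coil, then the green coil inside it, last the steel core inside the green coil, all upright. Set every part down rather than letting it drop or topple, and leave the lamp block and the multimeter where they are.

Things in the scene. Friction and masses are not known exactly. Their poses are not given: they have to be found in the camera images.
- board: Cream board, fixed, flat top 40 mm above the bench. Origin: at bench height under the centre of its printed ring (92 mm diameter); x across it towards the jacks, away from the robot; y along it. Spans x -65 to 85, y -165 to 165 mm. Two printed oblong outlines, 74 mm (x) by 52 mm (y), centred at x 0, y +100 and -100 mm, a jack behind each; which jack is at which end changes.
- input_jack: Input: green plate 32 x 44 x 4 mm with one upright brass connector, 26 mm high in all, fixed on the board behind one oblong outline. Origin: centre of the plate's underside, at the board's top; axes parallel to the board's. The centre of its outline is 55 mm from it along -x.
- output_jack: Output: black plate 32 x 44 x 4 mm with two upright red posts, 22 mm high in all, fixed on the board behind the other oblong outline. Origin: centre of the plate's underside, at the board's top; axes parallel to the board's. The centre of its outline is 55 mm from it along -x.
- resistor: White plastic plug-in block, 50 mm long (own x) x 28 mm wide (own y) x 25 mm high, 60 g nominal, standing upright on its base; on its top lies a beige cylinder 28 mm long with coloured bands along the block's length, up to 36 mm above its underside. Origin: centre of its underside; z up. Half a turn makes no difference.
- capacitor: White plastic plug-in block, 50 mm long (own x) x 28 mm wide (own y) x 25 mm high, 60 g nominal, standing upright on its base; on its top stands a dark blue can of 20 mm diameter with a silver end, up to 47 mm above its underside. Origin: centre of its underside; z up. Half a turn makes no difference.
- big_coil: Copper-coloured coil with black rims, an upright open tube: outer diameter 68 mm, bore 61 mm, 35 mm high, 220 g nominal. Open at both ends. Origin: centre of its lower end; z up along the bore.
- small_coil: Green coil with light green rims, an upright open tube: outer diameter 45 mm, bore 37 mm, 65 mm high, 180 g nominal. Open at both ends, so that inside the copper coil it stands on the board and rises 30 mm above it. Origin: centre of its lower end; z up along the bore.
- core: Steel core with a yellow top end, an upright solid rod of 22 mm diameter, 95 mm high, 250 g nominal. Inside the green coil it stands on the board and rises 30 mm above that coil. Origin: centre of its lower end; z up.
- lamp: White plastic plug-in block, 50 mm long (own x) x 28 mm wide (own y) x 25 mm high, 60 g nominal, standing upright on its base; on its top a small red dome on a steel collar, up to 42 mm high. Not needed: to be left alone. Origin: centre of its underside; z up. Half a turn makes no difference.
- meter: Yellow and black hand-held multimeter lying on the bench, 170 mm (own x) x 82 mm x 47 mm high, loose. To be left alone. Origin: centre of its underside.
Mind the look-alikes: they are no part of the job. Of the things that look like the small_coil, take the one that is farthest to the robot's left at the start. Leave any yellow look-alike of the big_coil alone.

How it is judged:
By the outcome, as a careful person would: the job done as asked, in the order asked, and still so for the second after the job is handed in, with the robot touching nothing.
It also fails if it takes over 112 s, if anything falls off the work surface, if the arm or the gripper's body presses on something with over 40 N, if the wrist force passes 120 N, or if a joint passes its speed limit or range.

## Working session

There is one attempt and no reset: what is moved stays moved. The work goes in short steps, Python scripts to look and compute and a tool call to move; the robot and the scene stay as the last step left them, time stands still between calls to the robot, and variables do not carry over. Pictures are saved under pics/ and viewed, at most 14 in all, crops included, and the job is handed in when it is done.

Besides the shell and the picture viewer there is one more tool, called after "Call:" in YAML: its name, and indented under it one key for each argument. servo_tool: Moves the arm, as the interface text tells. Shift numbers are shares of 800 mm and turn numbers shares of 60 degrees, none past 1 either way. Its arguments: {"type":"object","properties":{"motion":{"type":"array"},"gripper":{"type":"number"},"force":{"type":"number"}},"required":["motion"]}

```bash
ls; mkdir -p pics
python3 - <<'E'
from cell import *
import cv2
for n in("side","top"):
    cv2.imwrite(f"pics/{n}0.png",snapshot(n)); m=camera_model(n); print(n,m)
    for q in("board","input_jack","output_jack","resistor","capacitor","big_coil","small_coil","core","lamp","meter"):
        print(q,[([round(x) for x in d["uv"]],round(d["p"],2)) for d in landmark_of(n,q)][:4],[([round(x) for x in d["uv"]],round(d["p"],2)) for d in boxes_of(n,q)][:4])
print(get_obs())
E
```

```text
pics
side {'vfov': 51.951969087565104, 'cx': 321.2273340725241, 'cy': 244.69895454584523, 'cam_to_world': array([[ 9.48764310e-01, -2.16085969e-01,  2.30549642e-01,
         3.14904030e+02],
       [-3.15984607e-01, -6.49061061e-01,  6.92006840e-01,
        -6.68587384e+02],
       [ 1.07826936e-04, -7.29401530e-01, -6.84085810e-01,
         6.81996171e+02],
       [ 0.00000000e+00,  0.00000000e+00,  0.00000000e+00,
         1.00000000e+00]])}
board [([361, 247], 0.77)] [([368, 247], 0.69), ([478, 401], 0.24)]
input_jack [([402, 265], 0.62), ([476, 407], 0.61)] [([406, 262], 0.62)]
output_jack [([365, 195], 0.76), ([226, 189], 0.56)] [([366, 195], 0.48), ([279, 264], 0.29)]
resistor [([278, 268], 0.75)] [([279, 265], 0.96)]
capacitor [([289, 310], 0.91), ([365, 198], 0.36)] [([288, 306], 0.87)]
big_coil [([194, 177], 0.78), ([249, 222], 0.59)] [([194, 169], 0.78), ([407, 259], 0.61), ([252, 220], 0.56)]
small_coil [([332, 177], 0.69), ([294, 185], 0.61), ([307, 158], 0.56)] [([333, 168], 0.98), ([294, 170], 0.68)]
core [([224, 188], 0.94)] [([222, 170], 0.75)]
lamp [([314, 383], 0.77
[... 1349 characters left out ...]
1.26400054e+00,  8.68976939e-02,  1.75881508e-01,  1.65981455e+00,
        3.13901978e-06,  1.57078757e+00]), 'joint_vel': array([ 5.54815575e-05,  3.72327092e-04,  1.20428713e-03, -8.90659791e-05,
        4.94557774e-04,  8.22536496e-04]), 'joint_efforts': array([-4.34930407e-04, -5.20095778e+01,  4.64855790e+01,  1.74709792e-03,
       -3.19365790e-05, -3.25108580e-07]), 'eef_pos': array([ 166.09933911, -524.30382606,  250.27594246]), 'ee_rot': array([-1.72430319e-05,  9.88256927e-01,  1.52801329e-01, -1.07775369e-06]), 'ft_force': array([-0.39191493, -0.06490096,  0.23833008]), 'wrist_torque': array([ 0.05938725, -0.00944444, -0.00577425]), 'grasp_force': 0.0, 'width': 1.0019146105695826}
```

View pics/top0.png

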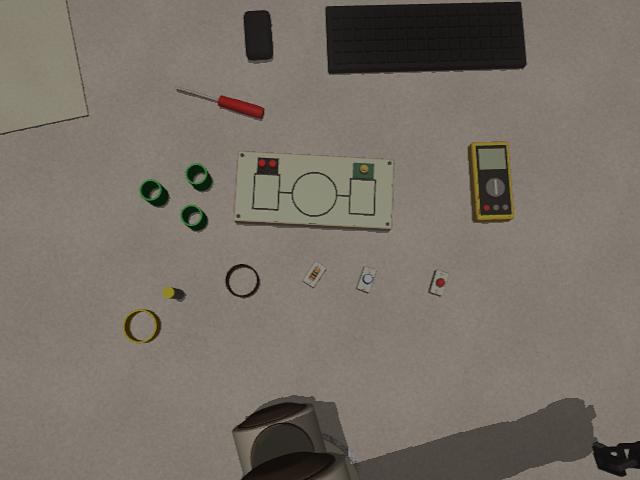

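View pics/side0.png

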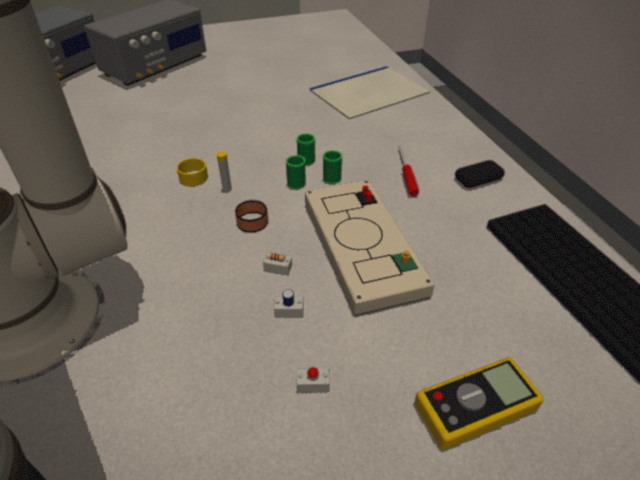

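The top view shows three green coils at (152,192), (198,177) and (193,216). The big coil is at (242,281), with its yellow look-alike at (142,326), and the core's yellow top is at (169,293). The board ring is at (314,194), the input outline at (363,196) and the output outline at (266,191). Robot left (+y) is image left, so the small coil wanted is the one at (152,192); I'll confirm that in a crop.

```bash
cat > h.py <<'E'
import numpy as np, cv2
from cell import *
def ray(n,uv):
    m=camera_model(n); f=240/np.tan(np.radians(m["vfov"]/2)); T=m["cam_to_world"]
    d=T[:3,:3]@np.array([(uv[0]-m["cx"])/f,(uv[1]-m["cy"])/f,1.]); return T[:3,3],d
def at(n,uv,z):
    o,d=ray(n,uv); return (o+d*(z-o[2])/d[2])[:2]
def proj(n,P):
    m=camera_model(n); f=240/np.tan(np.radians(m["vfov"]/2)); T=m["cam_to_world"]
    c=T[:3,:3].T@(np.asarray(P,float)-T[:3,3]); return np.array([m["cx"]+f*c[0]/c[2],m["cy"]+f*c[1]/c[2]])
def tri(uvt,uvs):
    o1,d1=ray("top",uvt);o2,d2=ray("side",uvs)
    s=np.linalg.lstsq(np.c_[d1,-d2],o2-o1,rcond=None)[0]
    a,b=o1+s[0]*d1,o2+s[1]*d2; return (a+b)/2,np.linalg.norm(a-b)
E
python3 - <<'E'
import cv2
from h import *
t=cv2.imread("pics/top0.png"); s=cv2.imread("pics/side0.png")
cv2.imwrite("pics/c1.png",cv2.resize(t[145:345,120:300],None,fx=3,fy=3,interpolation=cv2.INTER_CUBIC))
cv2.imwrite("pics/c2.png",cv2.resize(t[145:305,230:460],None,fx=3.4,fy=3.4,interpolation=cv2.INTER_CUBIC))
cv2.imwrite("pics/c3.png",cv2.resize(s[120:330,170:440],None,fx=2.8,fy=2.8,interpolation=cv2.INTER_CUBIC))
E
```

```text
(no output)
```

View pics/c1.png

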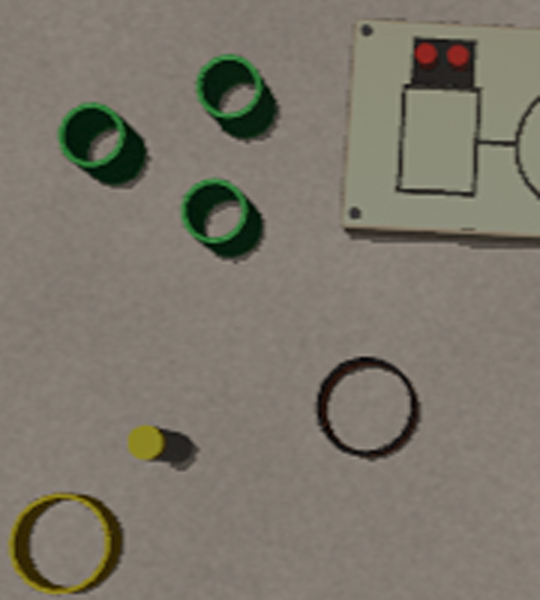

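View pics/c2.png

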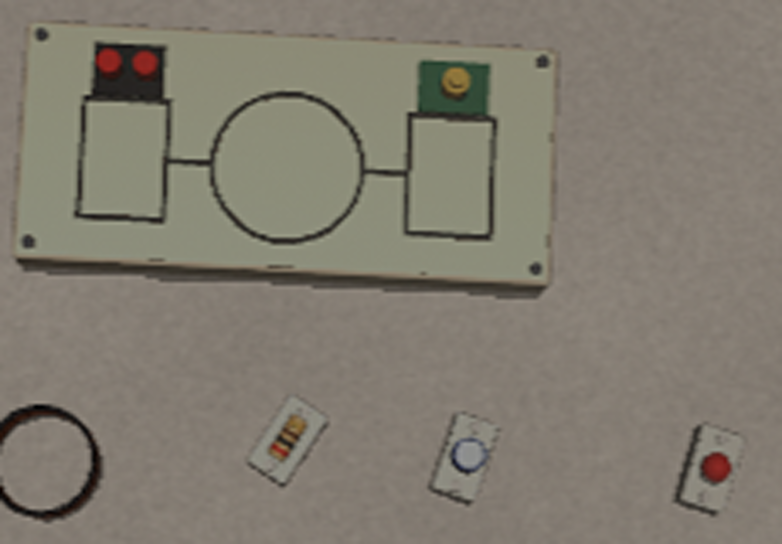

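View pics/c3.png

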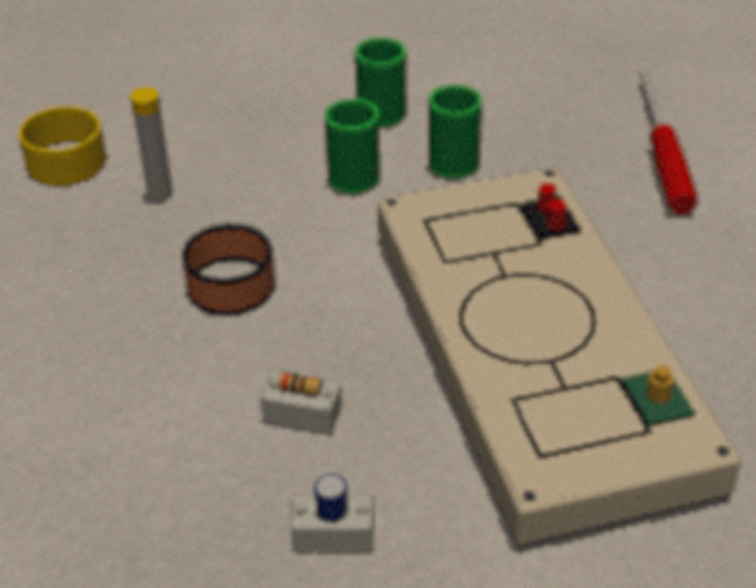

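The crops confirm it. In crop 1 the farthest-left green coil is at (92,135), i.e. pixel (151,190), clear of the other two at (196,174) and (192,215). In the side view it is the rear one at (306,150). The copper coil is at pixel (242,281). The green input plate is at the right (-y) end of the board and the black output plate at the +y end. Next I'll measure.

```bash
cat > meas.py <<'E'
from h import *
from scipy.optimize import minimize
def comps(n,img,seeds):
    g=cv2.cvtColor(img,cv2.COLOR_BGR2GRAY); g=cv2.resize(g,None,fx=4,fy=4,interpolation=cv2.INTER_CUBIC)
    out=[]
    for s in seeds:
        m=np.zeros((g.shape[0]+2,g.shape[1]+2),np.uint8); v=int(np.median(g[int(s[1]*4)-5:int(s[1]*4)+5,int(s[0]*4)-5:int(s[0]*4)+5])); 
        b=cv2.inRange(g,int(v*.78),255); cv2.floodFill(b,m,(int(s[0]*4),int(s[1]*4)),128)
        mm=(b==128).astype(np.uint8); c=max(cv2.findContours(mm,0,2)[0],key=cv2.contourArea)
        out.append((c.reshape(-1,2)+.5)/4-.5)
    return out
def world(n,c,z): return np.array([at(n,p,z) for p in c],np.float32)
def annfit(n,img,score,x0,z,r0,r1):
    # score image high on annulus r0..r1 at height z, low just in/out
    S=cv2.GaussianBlur(score.astype(np.float32),(0,0),.6); a=np.linspace(0,2*np.pi,72,endpoint=False)
    def val(x,rs):
        P=np.array([[x[0]+r*np.cos(t),x[1]+r*np.sin(t),z] for r in rs for t in a]); uv=np.array([proj(n,p) for p in P],np.float32)
        return cv2.remap(S,uv[:,:1].copy(),uv[:,1:].copy(),cv2.INTER_LINEAR).mean()
    f=lambda x:-val(x,np.linspace(r0,r1,3))+ .7*val(x,[r1+3]) 
    return minimize(f,x0,method="Nelder-Mead",options=dict(initial_simplex=[x0,[x0[0]+8,x0[1]],[x0[0],x0[1]+8]],xatol=.1,fatol=1e-3))
E
python3 - <<'E'
from meas import *
I={n:cv2.imread(f"pics/{n}0.png") for n in("top","side")}
sd={"top":[(314,194),(266,191),(363,196)],"side":[(360,232),(343,203),(378,268)]}
for n in I:
    for s,c in zip(sd[n],comps(n,I[n],sd[n])):
        w=world(n,c,40); print(n,"in",s,np.round(cv2.minAreaRect(w),1) if 0 else cv2.minAreaRect(w))
    im=I[n].astype(np.float32); B,G,R=[im[...,i] for i in range(3)]
    print("green",[ (np.round(r.x,1),round(r.fun,1)) for r in [annfit(n,im,G,at(n,{"top":(151,190),"side":(306,136)}[n],65),65,19.5,22)]])
    print("big",[ (np.round(r.x,1),round(r.fun,1)) for r in [annfit(n,im,255-im.mean(2),at(n,{"top":(242,281),"side":(251.5,211)}[n],35),35,31.5,33.5)]])
    print("core",[ (np.round(r.x,1),round(r.fun,1)) for r in [annfit(n,im,R-B,at(n,{"top":(169,292),"side":(222,153)}[n],95),95,2,9.5)]])
# block tops
for q,s in(("res",[(309,279),(321,272)]),("cap",[(362,287),(371,271)])):
    hsv=cv2.resize(I["top"],None,fx=4,fy=4,interpolation=cv2.INTER_CUBIC)
    x,y=np.mean(s,0).astype(int); g=hsv[(y-16)*4:(y+16)*4,(x-16)*4:(x+16)*4].min(2); 
    b=cv2.inRange(g,int(0.5*(np.percentile(g,50)+np.percentile(g,97))),255) 
    pts=np.argwhere(b>0)[:,::-1]; c=max(cv2.findContours(cv2.morphologyEx(b,cv2.MORPH_CLOSE,np.ones((25,25))),0,2)[0],key=cv2.contourArea).reshape(-1,2)
    c=(c+.5)/4-.5+[x-16,y-16]; print(q,cv2.minAreaRect(world("top",c,25)))
# two-view heights: top rim/top end centres
for k,a,b in(("green",(150.7,190),(306,136.5)),("big",(242,281),(251.5,210.5)),("core",(168.5,292.5),(222,154)),("ring",(314,194),(358.5,233.5)),("can",(367.8,278.8),(288,292)),("resbody",(314.8,274),(277,257))): print(k,tri(a,b))
E
```

```text
top in (314, 194) ((611.026123046875, -9.223602294921875), (86.46650695800781, 87.99855041503906), 1.4543181657791138)
top in (266, 191) ((614.4137573242188, 90.87210083007812), (48.841190338134766, 70.21240997314453), 88.37393188476562)
top in (363, 196) ((608.4420776367188, -108.96469116210938), (48.9415283203125, 70.61241912841797), 88.20912170410156)Traceback (most recent call last):
  File "<stdin>", line 8, in <module>
  File "meas.py", line 20, in annfit
    return minimize(f,x0,method="Nelder-Mead",options=dict(initial_simplex=[x0,[x0[0]+8,x0[1]],[x0[0],x0[1]+8]],xatol=.1,fatol=1e-3))
    res = _minimize_neldermead(fun, x0, args, callback, bounds=bounds,
                               **options)
    fsim[j] = func(sim[j])
              ~~~~^^^^^^^^
    fx = function(np.copy(x), *(wrapper_args + args))
  File "meas.py", line 19, in <lambda>
    f=lambda x:-val(x,np.linspace(r0,r1,3))+ .7*val(x,[r1+3])
                ~~~^^^^^^^^^^^^^^^^^^^^^^^^
  File "meas.py", line 17, in val
    P=np.array([[x[0]+r*np.cos(t),x[1]+r*np.sin(t),z] for r in rs for t in a]); uv=np.array([proj(n,p) for p in P],np.float32)
                                                                                             ~~~~^^^^^
  File "h.py", line 9, in proj
    m=camera_model(n); f=240/np.tan(np.radians(m["vfov"]/2)); T=m["cam_to_world"]
ValueError: time passes only in moves, steps and waits
```

```bash
sed -i 's/camera_model(n)/CM[n]/; s/^from cell import \*/from cell import *\nCM={n:camera_model(n) for n in("top","side")}/' h.py
cat > m0.py <<'E'
from meas import *
I={n:cv2.imread(f"pics/{n}0.png") for n in("top","side")}
sd={"top":[(314,194),(266,191),(363,196)],"side":[(360,232),(343,203),(378,268)]}
R1=lambda r:(np.round(r.x,1),round(float(r.fun),1))
for n in I:
    for s,c in zip(sd[n],comps(n,I[n],sd[n])):
        print(n,"in",s,[np.round(v,1) for v in cv2.minAreaRect(world(n,c,40))])
    im=I[n].astype(np.float32); B,G,R=[im[...,i] for i in range(3)]
    print("green",R1(annfit(n,im,G-R,at(n,{"top":(151,190),"side":(306,136)}[n],65),65,19.5,22)))
    print("big",R1(annfit(n,im,255-im.mean(2),at(n,{"top":(242,281),"side":(251.5,211)}[n],35),35,31.5,33.5)))
    print("core",R1(annfit(n,im,R-B,at(n,{"top":(169,292),"side":(222,153)}[n],95),95,2,9.5)))
for q,s in(("res",[(309,279),(321,272)]),("cap",[(362,287),(371,271)])):
    big=cv2.resize(I["top"],None,fx=4,fy=4,interpolation=cv2.INTER_CUBIC)
    x,y=np.mean(s,0).astype(int); g=big[(y-16)*4:(y+16)*4,(x-16)*4:(x+16)*4].min(2)
    b=cv2.inRange(g,int(.5*(np.percentile(g,40)+np.percentile(g,97))),255)
    c=max(cv2.findContours(cv2.morphologyEx(b,cv2.MORPH_CLOSE,np.ones((25,25))),0,2)[0],key=cv2.contourArea).reshape(-1,2)
    c=(c+.5)/4-.5+[x-16,y-16]; print(q,[np.round(v,1) for v in cv2.minAreaRect(world("top",c,25))])
for k,a,b in(("green",(150.7,190),(306,136.5)),("big",(242,281),(251.5,210.5)),("core",(168.5,292.5),(222,154)),("ring",(314,194),(358.5,233.5)),("can",(367.8,278.8),(288,292)),("resbody",(314.8,274),(277,257))): print(k,np.round(tri(a,b)[0],1),round(tri(a,b)[1],1))
E
python3 m0.py
```

```text
top in (314, 194) [array([611. ,  -9.2]), array([86.5, 88. ]), np.float64(1.5)]
top in (266, 191) [array([614.4,  90.9]), array([48.8, 70.2]), np.float64(88.4)]
top in (363, 196) [array([ 608.4, -109. ]), array([48.9, 70.6]), np.float64(88.2)]
green (array([606.1, 322.7]), -47.6)
big (array([428., 134.]), -113.0)
core (array([399.3, 268.6]), -76.6)
side in (360, 232) [array([609.6, -10.1]), array([85.6, 87.7]), np.float64(71.6)]
side in (343, 203) [array([613.1,  90.4]), array([47.5, 70. ]), np.float64(88.0)]
side in (378, 268) [array([ 607.1, -109.6]), array([47.7, 70.5]), np.float64(88.2)]
green (array([604.4, 319.3]), -36.9)
big (array([427.1, 130.3]), -87.5)
core (array([397.9, 268.6]), -102.3)
res [array([442.3, -13.4]), array([31.3, 64. ]), np.float64(61.7)]
cap [array([ 433.5, -120.5]), array([24. , 55.3]), np.float64(72.9)]
green [605.4 320.3  68.4] 1.6
big [428.2 134.5  31.3] 2.0
core [399.  268.   93.6] 1.3
ring [611.5  -9.2  37.5] 0.2
can [ 436.6 -122.2   49.1] 1.3
resbody [444.9 -14.4  29.6] 0.1
```

The lens is undistorted and the two views agree: the ring is at (610.3,-9.6), the board is yawed by about -1.7°, and the outline centres are 200 mm apart. The two-view heights match the text. Next I'll refine the block poses.

```bash
cat > bf.py <<'E'
from meas import *
def blockfit(n,img,x0,yaw0,z,rt):
    S=cv2.GaussianBlur(img.min(2).astype(np.float32),(0,0),.5)
    u,v=np.meshgrid(np.linspace(-24,24,25),np.linspace(-13,13,14)); u,v=u.ravel(),v.ravel(); k=(abs(u)>rt); u,v=u[k],v[k]
    e=np.linspace(-1,1,20); eu=np.r_[28.5*np.ones(20),-28.5*np.ones(20),25*e,25*e]; ev=np.r_[14*e,14*e,17.5*np.ones(20),-17.5*np.ones(20)]
    def val(p,u,v):
        c,s=np.cos(p[2]),np.sin(p[2]); uv=np.array([proj(n,[p[0]+c*a-s*b,p[1]+s*a+c*b,z]) for a,b in zip(u,v)],np.float32)
        return cv2.remap(S,uv[:,:1].copy(),uv[:,1:].copy(),cv2.INTER_LINEAR).mean()
    f=lambda p:-val(p,u,v)+val(p,eu,ev)
    x0=np.r_[x0,yaw0]; r=minimize(f,x0,method="Nelder-Mead",options=dict(initial_simplex=[x0,x0+[6,0,0],x0+[0,6,0],x0+[0,0,.2]],xatol=.05,fatol=1e-2))
    return np.round(r.x[:2],1),round(np.degrees(r.x[2]),1),round(float(r.fun),1)
E
python3 - <<'E'
from bf import *
for n,ur,uc in(("top",(315.1,274.3),(366.7,279.4)),("side",(277.5,258),(289,302))):
    im=cv2.imread(f"pics/{n}0.png")
    print(n,blockfit(n,im,at(n,ur,25),np.radians(-35),25,15),blockfit(n,im,at(n,uc,25),np.radians(-20),25,12))
E
```

```text
top (array([449.5, -12.4]), np.float64(-30.1), -14.3) (array([ 438.8, -125.4]), np.float64(-19.2), -21.0)
side (array([439.6, -19.1]), np.float64(-29.7), -18.6) (array([ 438.3, -126.5]), np.float64(-12.5), -9.5)
```

Call:
servo_tool:
  motion:
    - [[0.087,0.1593,-0.047],[0,0,0.539]]
    - [[0.087,0.1593,-0.047],[0,0,0.539]]
    - [[0.087,0.1593,-0.047],[0,0,0.539]]
    - [[0.087,0.1593,-0.047],[0,0,0.539]]
    - [[0.087,0.1593,-0.047],[0,0,0.539]]
  gripper: 0.3
  force: 40

```text
time: 2.52
eef_pos: [236.9, -393.3, 211.8]
ee_rot: [-0.001, 0.905, 0.426, 0.0]
ft_force: [-0.3, 0.1, 0.6]
width: 0.65
grasp_force: 0.0
```

Call:
servo_tool:
  motion:
    - [[0.087,0.1593,-0.047],[0,0,0.539]]
    - [[0.087,0.1593,-0.047],[0,0,0.539]]
    - [[0.087,0.1593,-0.047],[0,0,0.539]]
    - [[0.087,0.1593,-0.047],[0,0,0.539]]
    - [[0.087,0.1593,-0.047],[0,0,0.539]]

```text
time: 2.93
eef_pos: [306.3, -266.0, 174.0]
ee_rot: [-0.001, 0.75, 0.662, 0.0]
ft_force: [0.3, -0.3, -0.2]
width: 0.653
grasp_force: 0.0
```

Call:
servo_tool:
  motion:
    - [[0.087,0.1593,-0.047],[0,0,0.539]]
    - [[0.087,0.1593,-0.047],[0,0,0.539]]
    - [[0.087,0.1593,-0.047],[0,0,0.539]]
    - [[0.087,0.1593,-0.047],[0,0,0.539]]
    - [[0.087,0.1593,-0.047],[0,0,0.539]]

```text
time: 3.35
eef_pos: [375.8, -138.7, 136.2]
ee_rot: [-0.001, 0.536, 0.844, 0.0]
ft_force: [0.3, 0.2, 0.1]
width: 0.654
grasp_force: 0.0
```

Call:
servo_tool:
  motion:
    - [[0.087,0.1593,-0.047],[0,0,0.539]]
    - [[0.087,0.1593,-0.047],[0,0,0.539]]
    - [[0.087,0.1593,-0.047],[0,0,0.539]]
    - [[0.087,0.1593,-0.047],[0,0,0.539]]
    - [[0.087,0.1593,-0.047],[0,0,0.539]]

```text
time: 3.77
eef_pos: [445.4, -11.2, 98.4]
ee_rot: [-0.001, 0.279, 0.96, 0.0]
ft_force: [-1.0, 0.3, 0.7]
width: 0.652
grasp_force: 0.0
```

Call:
servo_tool:
  motion:
    - [[0,0,-0.04],[0,0,0]]
    - [[0,0,-0.06],[0,0,0]]
    - [[0,0,-0.06],[0,0,0]]
    - [[0,0,-0.06],[0,0,0]]

```text
time: 4.1
eef_pos: [444.0, -14.5, 51.7]
ee_rot: [-0.001, 0.285, 0.959, -0.0]
ft_force: [0.4, -0.6, 0.4]
width: 0.65
grasp_force: 0.0
```

Call:
servo_tool:
  motion:
    - [[0,0,-0.025],[0,0,0]]
    - [[0,0,-0.0375],[0,0,0]]
    - [[0,0,-0.0375],[0,0,0]]

```text
time: 4.35
eef_pos: [443.8, -14.7, 21.0]
ee_rot: [-0.001, 0.285, 0.959, -0.0]
ft_force: [-1.1, -1.1, -0.0]
width: 0.648
grasp_force: 0.0
```

Call:
servo_tool:
  motion:
    - [[0,0,0],[0,0,0]]
    - [[0,0,0],[0,0,0]]
    - [[0,0,0],[0,0,0]]
    - [[0,0,0],[0,0,0]]
    - [[0,0,0],[0,0,0]]
  gripper: -1

```text
time: 4.77
eef_pos: [445.3, -14.6, 23.2]
ee_rot: [0.001, 0.285, 0.959, 0.0]
ft_force: [-1.4, -0.1, 6.2]
width: 0.314
grasp_force: 41.0
```

Run:
```python
from h import *
a=snapshot("side")[200:330,220:380];b=snapshot("top")[210:320,250:410]
cv2.imwrite("pics/g1.png",np.hstack([cv2.resize(a,(400,325)),cv2.resize(b,(400,325))]))
o=get_obs();print(o["eef_pos"],o["width"],o["grasp_force"],o["joint_pos"])
```

```text
[445.30377115 -14.65268546  23.21789868] 0.31898318481588955 41.002410650253296 [-3.28183420e-02 -1.32080878e-01 -4.79960089e-01  1.22086654e+00
 -1.25139519e-04  5.44323186e-01]
```

View pics/g1.png

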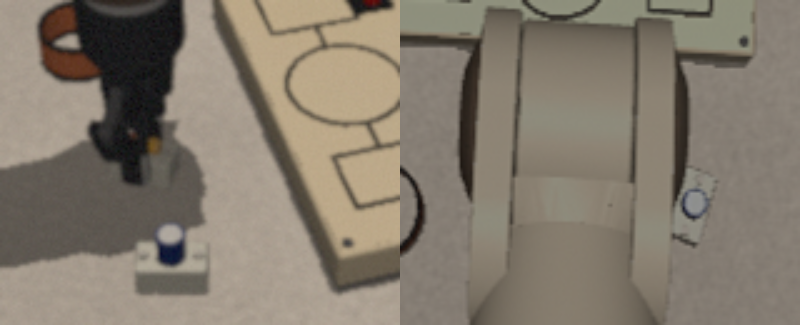

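The side crop shows the fingers holding the resistor block (about (155,160) in the crop). The opening is 27 mm and the grip force 41 N. The tips brushed the bench, so later grasps will be a bit higher.

Call:
servo_tool:
  motion:
    - [[0,0,0.02],[0,0,0]]
    - [[0,0,0.07],[0,0,0]]
    - [[0,0,0.12],[0,0,0]]
    - [[0,0,0.14],[0,0,0]]

```text
time: 5.2
eef_pos: [445.8, -14.6, 139.2]
ee_rot: [0.003, 0.285, 0.959, 0.001]
ft_force: [1.1, -0.6, -0.5]
width: 0.317
grasp_force: 40.2
```

Call:
servo_tool:
  motion:
    - [[0.2046,-0.1185,0],[0,0,0.523]]
    - [[0.2046,-0.1185,0],[0,0,0.523]]
    - [[0.2046,-0.1185,0],[0,0,0.523]]
    - [[0.2046,-0.1185,0],[0,0,0.523]]
    - [[0.2046,-0.1185,0],[0,0,0.523]]

```text
time: 5.62
eef_pos: [611.0, -111.5, 133.4]
ee_rot: [0.0, 0.012, 1.0, -0.0]
ft_force: [0.4, 0.2, -0.0]
width: 0.318
grasp_force: 40.1
```

Call:
servo_tool:
  motion:
    - [[0,0,0],[0,0,0]]
    - [[0,0,0],[0,0,0]]
    - [[0,0,0],[0,0,0]]

```text
time: 5.87
eef_pos: [607.6, -109.1, 133.8]
ee_rot: [-0.0, 0.015, 1.0, 0.0]
ft_force: [0.0, 0.8, -0.1]
width: 0.321
grasp_force: 40.1
```

Run:
```python
from h import *
a=snapshot("side")
cv2.imwrite("pics/g2.png",cv2.resize(a[150:330,280:480],(600,540)))
o=get_obs();print(o["eef_pos"],o["ee_rot"],o["width"],o["grasp_force"])
```

```text
[ 607.50760061 -108.88049106  134.09838286] [-1.79031596e-04  1.49060380e-02  9.99888880e-01  7.59959432e-05] 0.3189644924497687 40.14691114425659
```

View pics/g2.png

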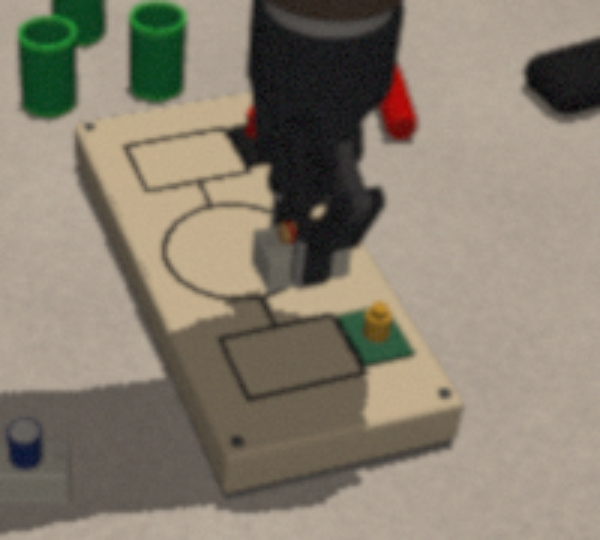

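The resistor is held level over its outline, at about (300,255) in the crop.

Call:
servo_tool:
  motion:
    - [[0,0,-0.04],[0,0,0]]
    - [[0,0,-0.07],[0,0,0]]
    - [[0,0,-0.08],[0,0,0]]
    - [[0,0,-0.084],[0,0,0]]
    - [[0,0,-0.085],[0,0,0]]

```text
time: 6.33
eef_pos: [607.8, -109.0, 66.5]
ee_rot: [0.0, 0.015, 1.0, 0.0]
ft_force: [-0.6, -0.6, 0.5]
width: 0.32
grasp_force: 40.2
```

Call:
servo_tool:
  motion:
    - [[0,0,-0.0012],[0,0,0]]
    - [[0,0,-0.0025],[0,0,0]]
    - [[0,0,-0.0025],[0,0,0]]

```text
time: 6.58
eef_pos: [608.7, -109.4, 65.1]
ee_rot: [0.001, 0.015, 1.0, -0.0]
ft_force: [-1.6, -0.5, -0.7]
width: 0.321
grasp_force: 40.2
```

Call:
servo_tool:
  motion:
    - [[0,0,-0.0015],[0,0,0]]
    - [[0,0,-0.0015],[0,0,0]]
    - [[0,0,-0.0015],[0,0,0]]

```text
time: 6.83
eef_pos: [608.6, -109.4, 63.2]
ee_rot: [0.001, 0.015, 1.0, -0.0]
ft_force: [0.4, -0.2, 3.0]
width: 0.316
grasp_force: 40.4
```

Call:
servo_tool:
  motion:
    - [[0,0,0],[0,0,0]]
    - [[0,0,0],[0,0,0]]
    - [[0,0,0],[0,0,0]]
  gripper: 0.3

```text
time: 7.08
eef_pos: [608.1, -109.4, 62.6]
ee_rot: [-0.0, 0.015, 1.0, 0.0]
ft_force: [-0.3, -0.6, 0.6]
width: 0.65
grasp_force: 0.0
```

Call:
servo_tool:
  motion:
    - [[0,0,0.02],[0,0,0]]
    - [[0,0,0.06],[0,0,0]]
    - [[0,0,0.1],[0,0,0]]
    - [[0,0,0.1],[0,0,0]]

```text
time: 7.42
eef_pos: [610.2, -109.7, 149.5]
ee_rot: [0.004, 0.015, 1.0, -0.001]
ft_force: [1.1, -0.5, 0.4]
width: 0.651
grasp_force: 0.0
```

Call:
servo_tool:
  motion:
    - [[-0.2138,-0.018,0],[0,0,-0.305]]
    - [[-0.2138,-0.018,0],[0,0,-0.305]]
    - [[-0.2138,-0.018,0],[0,0,-0.305]]
    - [[-0.2138,-0.018,0],[0,0,-0.305]]
    - [[-0.2138,-0.018,0],[0,0,-0.305]]

```text
time: 7.83
eef_pos: [431.7, -123.6, 142.4]
ee_rot: [-0.001, 0.174, 0.985, -0.0]
ft_force: [1.2, -0.2, 0.0]
width: 0.648
grasp_force: 0.0
```

Call:
servo_tool:
  motion:
    - [[0,0,-0.04],[0,0,0]]
    - [[0,0,-0.08],[0,0,0]]
    - [[0,0,-0.09],[0,0,0]]
    - [[0,0,-0.09],[0,0,0]]

```text
time: 8.17
eef_pos: [435.7, -123.3, 68.7]
ee_rot: [-0.002, 0.173, 0.985, 0.0]
ft_force: [0.0, -0.2, 0.1]
width: 0.649
grasp_force: 0.0
```

Run:
```python
from bf import *
o=get_obs();print(o["eef_pos"],o["ee_rot"],o["width"])
for n in("top","side"):
    im=snapshot(n); cv2.imwrite(f"pics/{n}1.png",im); print(n,blockfit(n,im,[608,-109],np.radians(-2),65,15))
```

```text
[ 435.74828205 -123.33791812   68.67331571] [-2.04834732e-03  1.73448791e-01  9.84840737e-01  2.09212357e-04] 0.6487678638918349
top (array([ 610.5, -114.1]), np.float64(-2.9), -42.4)
side (array([ 606.2, -118.9]), np.float64(-10.0), -44.5)
```

Call:
servo_tool:
  motion:
    - [[0.001,0,-0.03],[0,0,0]]
    - [[0.001,0,-0.05],[0,0,0]]
    - [[0.001,0,-0.0545],[0,0,0]]
    - [[0.001,0,-0.0545],[0,0,0]]

```text
time: 8.6
eef_pos: [438.2, -123.7, 27.6]
ee_rot: [-0.0, 0.173, 0.985, 0.0]
ft_force: [0.6, -0.3, 0.6]
width: 0.651
grasp_force: 0.0
```

Call:
servo_tool:
  motion:
    - [[0,0,0],[0,0,0]]
    - [[0,0,0],[0,0,0]]
    - [[0,0,0],[0,0,0]]
    - [[0,0,0],[0,0,0]]
    - [[0,0,0],[0,0,0]]
  gripper: -1

```text
time: 9.02
eef_pos: [439.0, -124.0, 28.8]
ee_rot: [0.001, 0.173, 0.985, -0.0]
ft_force: [-0.4, 1.0, 7.0]
width: 0.317
grasp_force: 40.6
```

Run:
```python
from h import *
s=snapshot("side"); t=snapshot("top")
cv2.imwrite("pics/g3.png",np.hstack([cv2.resize(s[200:340,240:440],(400,280)),cv2.resize(t[145:245,230:400],(400,235))[:,:].copy() if 0 else cv2.resize(t[145:264,230:400],(400,280))]))
```

```text
(no output)
```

View pics/g3.png

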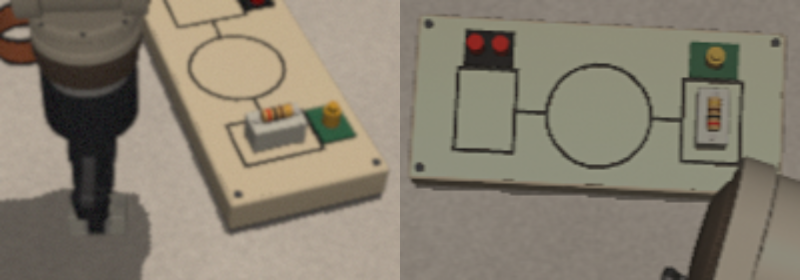

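Top crop: the resistor block lies in the outline beside the green plate, within about 3 mm of centre. Side crop: the capacitor is gripped at about (95,220).

Call:
servo_tool:
  motion:
    - [[0,0,0.02],[0,0,0]]
    - [[0,0,0.07],[0,0,0]]
    - [[0,0,0.12],[0,0,0]]
    - [[0,0,0.14],[0,0,0]]

```text
time: 9.45
eef_pos: [439.3, -124.2, 144.8]
ee_rot: [0.003, 0.173, 0.985, -0.0]
ft_force: [0.6, -0.4, 0.4]
width: 0.319
grasp_force: 39.7
```

Call:
servo_tool:
  motion:
    - [[0.11,0.134,0],[0,0,0.1515]]
    - [[0.11,0.134,0],[0,0,0.1515]]
    - [[0.11,0.134,0],[0,0,0.1515]]
    - [[0.11,0.134,0],[0,0,0.1515]]

```text
time: 9.78
eef_pos: [528.6, -13.3, 139.7]
ee_rot: [0.001, 0.094, 0.996, 0.001]
ft_force: [0.6, 0.2, -0.3]
width: 0.316
grasp_force: 39.8
```

Call:
servo_tool:
  motion:
    - [[0.11,0.134,0],[0,0,0.1515]]
    - [[0.11,0.134,0],[0,0,0.1515]]
    - [[0.11,0.134,0],[0,0,0.1515]]
    - [[0.11,0.134,0],[0,0,0.1515]]
    - [[0.11,0.134,0],[0,0,0.1515]]

```text
time: 10.2
eef_pos: [615.4, 93.4, 138.5]
ee_rot: [-0.0, 0.014, 1.0, 0.0]
ft_force: [0.6, 0.1, 0.5]
width: 0.317
grasp_force: 39.8
```

Call:
servo_tool:
  motion:
    - [[0,0,-0.02],[0,0,0]]
    - [[0,0,-0.04],[0,0,0]]
    - [[0,0,-0.05],[0,0,0]]
    - [[0,0,-0.05],[0,0,0]]
    - [[0,0,-0.05],[0,0,0]]

```text
time: 10.62
eef_pos: [613.6, 90.1, 99.5]
ee_rot: [-0.0, 0.016, 1.0, -0.0]
ft_force: [0.0, -0.1, 0.3]
width: 0.317
grasp_force: 39.8
```

Call:
servo_tool:
  motion:
    - [[0,0,-0.02],[0,0,0]]
    - [[0,0,-0.032],[0,0,0]]
    - [[0,0,-0.036],[0,0,0]]
    - [[0,0,-0.036],[0,0,0]]

```text
time: 10.95
eef_pos: [613.4, 90.4, 69.8]
ee_rot: [-0.001, 0.016, 1.0, -0.0]
ft_force: [-0.3, -0.8, -0.2]
width: 0.317
grasp_force: 39.8
```

Call:
servo_tool:
  motion:
    - [[0,0,-0.002],[0,0,0]]
    - [[0,0,-0.003],[0,0,0]]
    - [[0,0,-0.003],[0,0,0]]
    - [[0,0,-0.003],[0,0,0]]

```text
time: 11.28
eef_pos: [614.2, 90.6, 68.9]
ee_rot: [0.001, 0.016, 1.0, 0.0]
ft_force: [-1.0, -1.5, 5.2]
width: 0.319
grasp_force: 40.5
```

Call:
servo_tool:
  motion:
    - [[0,0,0],[0,0,0]]
    - [[0,0,0],[0,0,0]]
    - [[0,0,0],[0,0,0]]
  gripper: 0.3

```text
time: 11.53
eef_pos: [614.0, 90.7, 67.8]
ee_rot: [-0.0, 0.016, 1.0, 0.0]
ft_force: [0.2, 0.6, -0.6]
width: 0.648
grasp_force: 0.0
```

Call:
servo_tool:
  motion:
    - [[0,0,0.02],[0,0,0]]
    - [[0,0,0.06],[0,0,0]]
    - [[0,0,0.1],[0,0,0]]
    - [[0,0,0.1],[0,0,0]]

```text
time: 11.87
eef_pos: [616.0, 91.0, 154.6]
ee_rot: [0.004, 0.016, 1.0, 0.001]
ft_force: [2.0, -0.9, 1.6]
width: 0.649
grasp_force: 0.0
```

Call:
servo_tool:
  motion:
    - [[-0.2325,0.0525,0],[0,0,0]]
    - [[-0.2325,0.0525,0],[0,0,0]]
    - [[-0.2325,0.0525,0],[0,0,0]]
    - [[-0.2325,0.0525,0],[0,0,0]]
    - [[-0.2325,0.0525,0],[0,0,0]]
  gripper: 1

```text
time: 12.28
eef_pos: [424.7, 132.9, 147.6]
ee_rot: [-0.0, 0.015, 1.0, 0.0]
ft_force: [0.1, 0.0, 0.5]
width: 1.0
grasp_force: 0.0
```

Call:
servo_tool:
  motion:
    - [[0,0,-0.04],[0,0,0]]
    - [[0,0,-0.07],[0,0,0]]
    - [[0,0,-0.09],[0,0,0]]
    - [[0,0,-0.09],[0,0,0]]
    - [[0,0,-0.09],[0,0,0]]

```text
time: 12.7
eef_pos: [427.5, 132.6, 75.7]
ee_rot: [-0.001, 0.016, 1.0, -0.0]
ft_force: [-0.1, -0.3, 0.0]
width: 1.0
grasp_force: 0.0
```

Run:
```python
from h import *
s=snapshot("side"); t=snapshot("top"); cv2.imwrite("pics/s2.png",s); cv2.imwrite("pics/t2.png",t)
cv2.imwrite("pics/g4.png",np.vstack([cv2.resize(s[160:300,190:440],(600,336)),cv2.resize(t[145:245,230:400],(450,264))[:,:450].copy() if 0 else cv2.resize(t[145:245,225:450],(600,264))]))
```

```text
(no output)
```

View pics/g4.png

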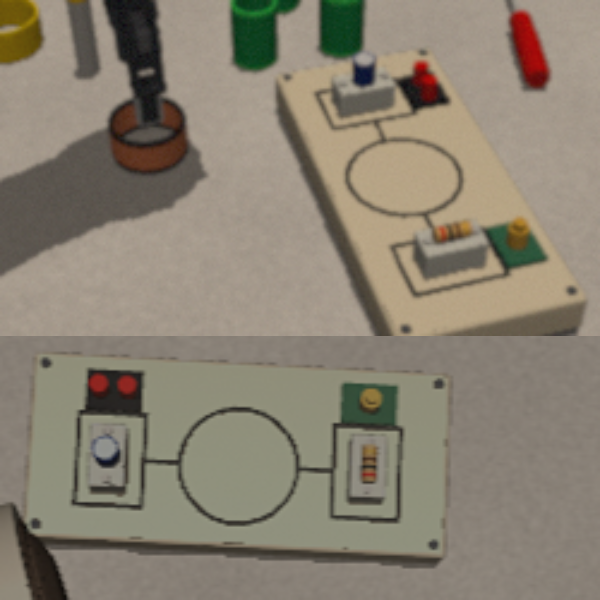

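Both blocks lie lengthwise in their outlines. In the lower crop the capacitor is at about (108,456) and the resistor at about (367,467). The open gripper is above the copper coil.

Run:
```python
from h import *
for c in((367,467.5),(108,457)): print(at("top",(c[0]/2.667+225,(c[1]-336)/2.64+145),65))
print(tri((369.5/2.667+225,(465-336)/2.64+145),(452/2.4+190,229/2.4+160)))  # resistor body
print(tri((105.5/2.667+225,(448-336)/2.64+145),(365/2.4+190,59/2.4+160)))  # can top
```

```text
[ 606.20390876 -108.17949268]
[609.47057201  89.80949927]
(array([ 607.19230845, -109.53332866,   71.79032585]), np.float64(0.9342712234810714))
(array([612.00919795,  90.17630581,  86.19371323]), np.float64(0.667794066517341))
```

Call:
servo_tool:
  motion:
    - [[0,0,-0.03],[0,0,0]]
    - [[0,0,-0.05],[0,0,0]]
    - [[0,0,-0.062],[0,0,0]]
    - [[0,0,-0.064],[0,0,0]]
    - [[0,0,-0.064],[0,0,0]]

```text
time: 13.22
eef_pos: [428.2, 132.7, 25.1]
ee_rot: [0.0, 0.016, 1.0, 0.0]
ft_force: [-1.0, 0.0, 0.2]
width: 1.0
grasp_force: 0.0
```

Call:
servo_tool:
  motion:
    - [[0,0,-0.008],[0,0,0]]
    - [[0,0,-0.008],[0,0,0]]

```text
time: 13.38
eef_pos: [428.2, 132.7, 18.4]
ee_rot: [0.0, 0.016, 1.0, 0.0]
ft_force: [-0.4, 0.5, -0.1]
width: 0.998
grasp_force: 0.0
```

Call:
servo_tool:
  motion:
    - [[0,0,0],[0,0,0]]
    - [[0,0,0],[0,0,0]]
    - [[0,0,0],[0,0,0]]
    - [[0,0,0],[0,0,0]]
  gripper: -1

```text
time: 13.72
eef_pos: [428.4, 132.8, 19.3]
ee_rot: [0.001, 0.016, 1.0, 0.0]
ft_force: [-1.9, -0.2, 5.8]
width: 0.785
grasp_force: 45.1
```

Call:
servo_tool:
  motion:
    - [[0,0,0.02],[0,0,0]]
    - [[0,0,0.07],[0,0,0]]
    - [[0,0,0.12],[0,0,0]]
    - [[0,0,0.15],[0,0,0]]
    - [[0,0,0.15],[0,0,0]]

```text
time: 14.13
eef_pos: [430.1, 133.3, 144.1]
ee_rot: [0.004, 0.016, 1.0, 0.001]
ft_force: [1.0, 1.2, -2.3]
width: 0.787
grasp_force: 46.4
```

Call:
servo_tool:
  motion:
    - [[0.1138,-0.0889,0],[0,0,0]]
    - [[0.1138,-0.0889,0],[0,0,0]]
    - [[0.1138,-0.0889,0],[0,0,0]]
    - [[0.1138,-0.0889,0],[0,0,0]]

```text
time: 14.47
eef_pos: [522.0, 58.6, 136.7]
ee_rot: [0.0, 0.017, 1.0, -0.001]
ft_force: [-0.3, 0.0, -2.1]
width: 0.788
grasp_force: 46.4
```

Call:
servo_tool:
  motion:
    - [[0.1138,-0.0889,0],[0,0,0]]
    - [[0.1138,-0.0889,0],[0,0,0]]
    - [[0.1138,-0.0889,0],[0,0,0]]
    - [[0.1138,-0.0889,0],[0,0,0]]
    - [[0.1138,-0.0889,0],[0,0,0]]

```text
time: 14.88
eef_pos: [610.1, -10.6, 136.3]
ee_rot: [-0.001, 0.017, 1.0, 0.0]
ft_force: [0.5, 0.0, -1.6]
width: 0.786
grasp_force: 46.3
```

Call:
servo_tool:
  motion:
    - [[0,0,-0.03],[0,0,0]]
    - [[0,0,-0.06],[0,0,0]]
    - [[0,0,-0.07],[0,0,0]]
    - [[0,0,-0.07],[0,0,0]]
    - [[0,0,-0.07],[0,0,0]]

```text
time: 15.3
eef_pos: [609.4, -9.0, 82.7]
ee_rot: [-0.0, 0.015, 1.0, 0.0]
ft_force: [0.5, 0.4, -1.7]
width: 0.788
grasp_force: 46.3
```

Run:
```python
from h import *
s=snapshot("side"); cv2.imwrite("pics/g5.png",cv2.resize(s[150:310,280:480],(700,560)))
o=get_obs();print(o["eef_pos"],o["ee_rot"])
```

```text
[610.08614892  -9.12850344  83.62639485] [5.76382740e-04 1.54348273e-02 9.99880710e-01 2.45186327e-05]
```

View pics/g5.png

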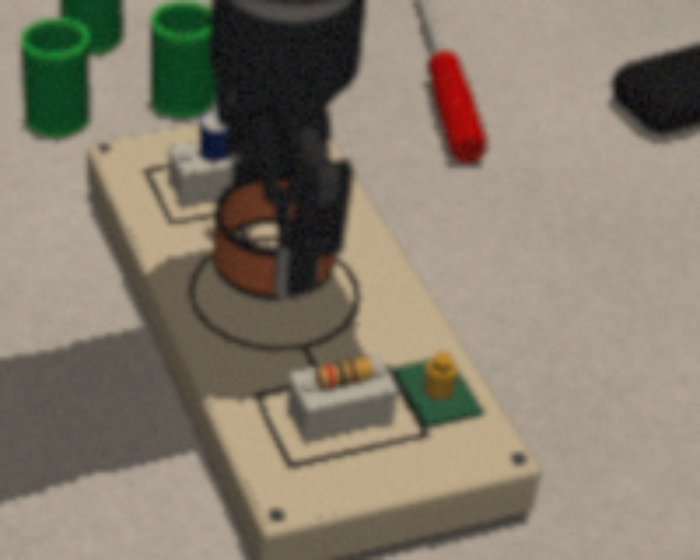

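The copper coil is held level above the ring, at about (275,240) in the crop.

Call:
servo_tool:
  motion:
    - [[0,0,-0.012],[0,0,0]]
    - [[0,0,-0.022],[0,0,0]]
    - [[0,0,-0.0275],[0,0,0]]
    - [[0,0,-0.0275],[0,0,0]]

```text
time: 15.68
eef_pos: [609.8, -9.6, 59.7]
ee_rot: [-0.0, 0.016, 1.0, 0.0]
ft_force: [0.4, -0.0, -1.6]
width: 0.788
grasp_force: 46.4
```

Call:
servo_tool:
  motion:
    - [[0,0,-0.0015],[0,0,0]]
    - [[0,0,-0.003],[0,0,0]]
    - [[0,0,-0.003],[0,0,0]]
    - [[0,0,-0.003],[0,0,0]]

```text
time: 16.02
eef_pos: [610.0, -9.6, 59.3]
ee_rot: [0.0, 0.016, 1.0, 0.0]
ft_force: [-5.3, 1.2, 10.2]
width: 0.786
grasp_force: 47.3
```

Call:
servo_tool:
  motion:
    - [[0,0,0],[0,0,0]]
    - [[0,0,0],[0,0,0]]
    - [[0,0,0],[0,0,0]]
  gripper: 1

```text
time: 16.27
eef_pos: [610.1, -9.6, 57.8]
ee_rot: [0.0, 0.016, 1.0, 0.0]
ft_force: [-0.7, 0.2, 0.5]
width: 1.001
grasp_force: 0.0
```

Call:
servo_tool:
  motion:
    - [[0,0,0.015],[0,0,0]]
    - [[0,0,0.06],[0,0,0]]
    - [[0,0,0.11],[0,0,0]]
    - [[0,0,0.125],[0,0,0]]

```text
time: 16.6
eef_pos: [611.5, -9.6, 164.8]
ee_rot: [0.004, 0.016, 1.0, 0.0]
ft_force: [1.4, -1.0, 1.1]
width: 1.001
grasp_force: 0.0
```

Call:
servo_tool:
  motion:
    - [[-0.003,0.206,0],[0,0,0]]
    - [[-0.003,0.206,0],[0,0,0]]
    - [[-0.003,0.206,0],[0,0,0]]
    - [[-0.003,0.206,0],[0,0,0]]
    - [[-0.003,0.206,0],[0,0,0]]
  gripper: 0.7

```text
time: 17.02
eef_pos: [607.2, 161.4, 158.5]
ee_rot: [0.0, 0.013, 1.0, 0.001]
ft_force: [0.9, 0.0, -0.2]
width: 0.844
grasp_force: 0.0
```

Call:
servo_tool:
  motion:
    - [[-0.003,0.207,0],[0,0,0]]
    - [[-0.003,0.207,0],[0,0,0]]
    - [[-0.003,0.207,0],[0,0,0]]
    - [[-0.003,0.207,0],[0,0,0]]
    - [[-0.003,0.207,0],[0,0,0]]

```text
time: 17.43
eef_pos: [604.1, 327.3, 157.6]
ee_rot: [-0.0, 0.013, 1.0, 0.001]
ft_force: [0.6, 0.3, -0.8]
width: 0.853
grasp_force: 0.0
```

Call:
servo_tool:
  motion:
    - [[0,0,-0.03],[0,0,0]]
    - [[0,0,-0.05],[0,0,0]]
    - [[0,0,-0.05],[0,0,0]]

```text
time: 17.68
eef_pos: [604.0, 320.5, 114.6]
ee_rot: [-0.002, 0.015, 1.0, -0.001]
ft_force: [-0.3, -0.9, -1.1]
width: 0.852
grasp_force: 0.0
```

Run:
```python
from meas import *
o=get_obs();print(o["eef_pos"],o["ee_rot"],o["joint_pos"])
for n in("top","side"):
    im=snapshot(n); cv2.imwrite(f"pics/{n}3.png",im); r=annfit(n,im,255-im.astype(np.float32).mean(2),np.array([610.,-9.6]),75,31.5,33.5); print(n,r.x,r.fun)
s=cv2.imread("pics/side3.png");t=cv2.imread("pics/top3.png")
cv2.imwrite("pics/g6.png",np.vstack([cv2.resize(s[100:260,220:460],(600,400)),cv2.resize(t[150:240,270:360],(200,200)).repeat(3,axis=1)[:, :600] if 0 else cv2.resize(t[150:240,230:400],(600,200+0))]))
```

```text
[603.96895004 320.52978053 114.56038909] [-0.00211102  0.0153733   0.99987892 -0.00116254] [ 4.87909566e-01  4.06485278e-01  2.96597191e-01  1.46572816e+00
 -4.77897456e-07  5.18657476e-01]
top [607.80047798  -8.77312241] -103.18971252441406
side [607.51961385 -13.7289772 ] -89.91239166259766
```

View pics/g6.png

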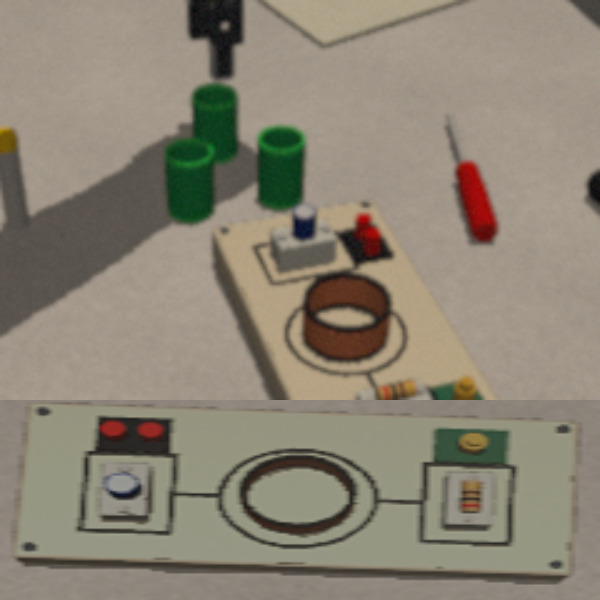

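The side crop shows the copper coil standing upright inside the ring, within 2–3 mm of centre, and the gripper over the intended green coil (215,95).

Call:
servo_tool:
  motion:
    - [[0.0015,0,-0.03],[0,0,0]]
    - [[0.0015,0,-0.055],[0,0,0]]
    - [[0.0015,0,-0.066],[0,0,0]]
    - [[0.0015,0,-0.07],[0,0,0]]
    - [[0.0015,0,-0.07],[0,0,0]]

```text
time: 18.2
eef_pos: [606.6, 320.6, 62.5]
ee_rot: [0.0, 0.016, 1.0, 0.0]
ft_force: [0.6, -0.0, -0.4]
width: 0.85
grasp_force: 0.0
```

Call:
servo_tool:
  motion:
    - [[0,0,0],[0,0,0]]
    - [[0,0,0],[0,0,0]]
    - [[0,0,0],[0,0,0]]
    - [[0,0,0],[0,0,0]]
    - [[0,0,0],[0,0,0]]
  gripper: -1

```text
time: 18.62
eef_pos: [607.2, 321.2, 63.9]
ee_rot: [0.001, 0.016, 1.0, 0.001]
ft_force: [-0.3, -0.7, 6.4]
width: 0.515
grasp_force: 40.3
```

Call:
servo_tool:
  motion:
    - [[0,0,0.015],[0,0,0]]
    - [[0,0,0.05],[0,0,0]]
    - [[0,0,0.09],[0,0,0]]
    - [[0,0,0.13],[0,0,0]]
    - [[0,0,0.15],[0,0,0]]

```text
time: 19.03
eef_pos: [606.9, 321.1, 187.4]
ee_rot: [0.002, 0.016, 1.0, 0.001]
ft_force: [1.2, -0.1, -1.5]
width: 0.515
grasp_force: 41.3
```

Run:
```python
from meas import *
o=get_obs();print(o["eef_pos"],o["ee_rot"],o["ft_force"])
s=snapshot("side"); cv2.imwrite("pics/g7.png",cv2.resize(s[60:200,230:390],(640,560)))
```

```text
[606.92084665 321.11839773 187.42987923] [0.0021192  0.01570507 0.99987369 0.00121153] [ 1.20851001 -0.07615622 -1.53837756]
```

View pics/g7.png

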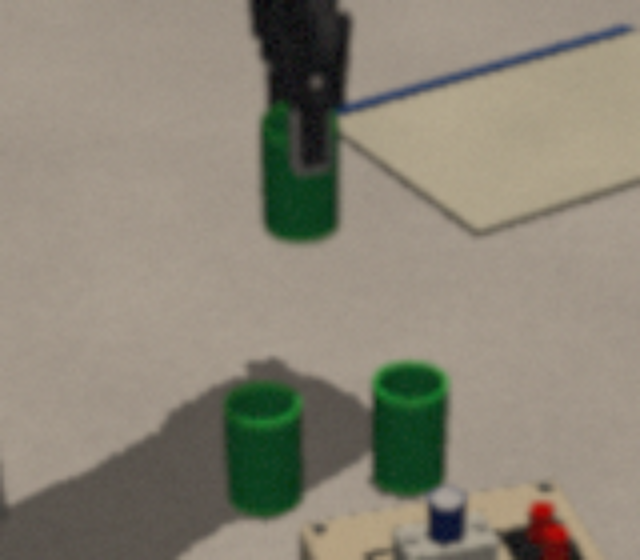

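The correct coil is held upright, at about (300,175) in the crop, with its two look-alikes left standing. I'll measure how it sits in the hand.

```bash
cat > hold.py <<'E'
from h import *
def heldx(im,rows,cols,mask,y,z0,x0):
    # centre column of the held part in the given rows vs. projected axis -> world x, with y known
    c=[]
    for r in rows:
        k=np.flatnonzero(mask[r,cols[0]:cols[1]])+cols[0]
        if len(k)>4: c.append((r,(k[0]+k[-1])/2,len(k)))
    out=[]
    for r,u,w in c:
        # find z on axis giving row r, then x matching u
        x=x0
        for _ in range(4):
            zs=np.linspace(z0-80,z0+80,321); P=np.array([proj("side",[x,y,z]) for z in zs]); uu=np.interp(r,P[::-1,1],P[::-1,0]) if P[0,1]>P[-1,1] else np.interp(r,P[:,1],P[:,0])
            x+=(u-uu)/.42
        out.append((r,u,w,round(x,1)))
    return out
E
python3 - <<'E'
from hold import *
s=snapshot("side").astype(int); m=(s[...,1]-s[...,2]>20)
for r in heldx(s,range(104,117,2),(290,320),m,321,150,606): print(r)
E
```

```text
(104, np.float64(305.0), 17, np.float64(605.8))
(106, np.float64(305.0), 17, np.float64(605.7))
(108, np.float64(305.0), 17, np.float64(605.6))
(110, np.float64(305.0), 17, np.float64(605.5))
(112, np.float64(305.0), 17, np.float64(605.4))
(114, np.float64(305.0), 17, np.float64(605.3))
(116, np.float64(305.0), 15, np.float64(605.1))
```

Call:
servo_tool:
  motion:
    - [[0.0028,-0.2066,0],[0,0,0]]
    - [[0.0028,-0.2066,0],[0,0,0]]
    - [[0.0028,-0.2066,0],[0,0,0]]
    - [[0.0028,-0.2066,0],[0,0,0]]
    - [[0.0028,-0.2066,0],[0,0,0]]

```text
time: 19.55
eef_pos: [608.2, 149.2, 181.1]
ee_rot: [-0.001, 0.018, 1.0, -0.001]
ft_force: [-0.4, 0.6, -1.1]
width: 0.514
grasp_force: 41.6
```

Call:
servo_tool:
  motion:
    - [[0.0028,-0.2066,0],[0,0,0]]
    - [[0.0028,-0.2066,0],[0,0,0]]
    - [[0.0028,-0.2066,0],[0,0,0]]
    - [[0.0028,-0.2066,0],[0,0,0]]
    - [[0.0028,-0.2066,0],[0,0,0]]

```text
time: 19.97
eef_pos: [610.2, -16.0, 180.8]
ee_rot: [-0.001, 0.018, 1.0, -0.001]
ft_force: [-0.4, 0.9, -1.4]
width: 0.512
grasp_force: 41.8
```

Call:
servo_tool:
  motion:
    - [[0,0,-0.02],[0,0,0]]
    - [[0,0,-0.03],[0,0,0]]
    - [[0,0,-0.035],[0,0,0]]
    - [[0,0,-0.035],[0,0,0]]
    - [[0,0,-0.035],[0,0,0]]

```text
time: 20.38
eef_pos: [610.7, -9.1, 153.6]
ee_rot: [-0.0, 0.015, 1.0, -0.0]
ft_force: [0.4, -0.3, -0.9]
width: 0.509
grasp_force: 41.8
```

Run:
```python
from meas import *
o=get_obs();print(o["eef_pos"],o["ee_rot"],o["ft_force"])
s=snapshot("side"); cv2.imwrite("pics/g8.png",cv2.resize(s[150:290,290:450],(640,560)))
```

```text
[610.66232129  -9.14098114 153.56564874] [-4.78373693e-04  1.52518671e-02  9.99883569e-01 -2.92294350e-06] [ 0.43161624 -0.3025428  -0.93028852]
```

View pics/g8.png

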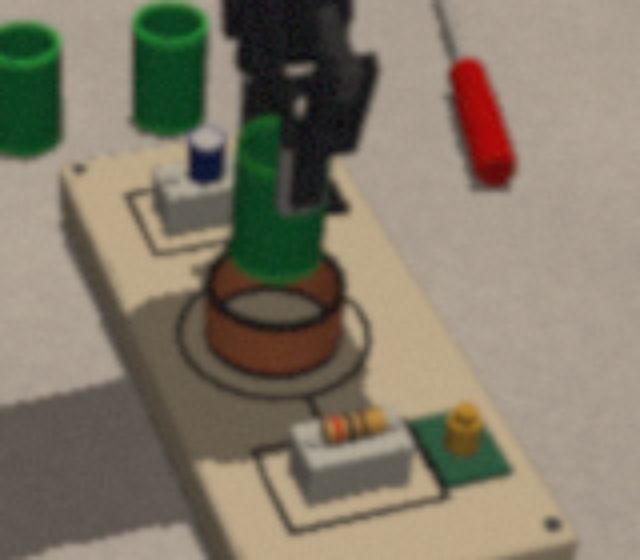

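The green coil (centre column 278 in the crop) is held over the copper coil's bore (274), so it is aligned.

Call:
servo_tool:
  motion:
    - [[0,0,-0.012],[0,0,0]]
    - [[0,0,-0.024],[0,0,0]]
    - [[0,0,-0.036],[0,0,0]]
    - [[0,0,-0.048],[0,0,0]]
    - [[0,0,-0.056],[0,0,0]]

```text
time: 20.85
eef_pos: [610.3, -9.7, 107.1]
ee_rot: [-0.001, 0.016, 1.0, -0.0]
ft_force: [0.9, 0.4, -2.6]
width: 0.512
grasp_force: 41.8
```

Call:
servo_tool:
  motion:
    - [[0,0,-0.0015],[0,0,0]]
    - [[0,0,-0.003],[0,0,0]]
    - [[0,0,-0.003],[0,0,0]]
    - [[0,0,-0.003],[0,0,0]]

```text
time: 21.18
eef_pos: [611.2, -9.8, 107.2]
ee_rot: [0.0, 0.016, 1.0, -0.0]
ft_force: [0.2, -0.4, -1.3]
width: 0.514
grasp_force: 41.8
```

Call:
servo_tool:
  motion:
    - [[0,0,-0.0015],[0,0,0]]
    - [[0,0,-0.003],[0,0,0]]
    - [[0,0,-0.003],[0,0,0]]
    - [[0,0,-0.003],[0,0,0]]

```text
time: 21.52
eef_pos: [610.9, -9.7, 104.3]
ee_rot: [0.0, 0.016, 1.0, -0.0]
ft_force: [0.3, -0.1, -2.0]
width: 0.519
grasp_force: 41.8
```

Call:
servo_tool:
  motion:
    - [[0,0,-0.001],[0,0,0]]
    - [[0,0,-0.001],[0,0,0]]
    - [[0,0,-0.001],[0,0,0]]

```text
time: 21.77
eef_pos: [611.1, -9.7, 104.0]
ee_rot: [0.0, 0.016, 1.0, -0.0]
ft_force: [-1.3, 0.2, 2.7]
width: 0.514
grasp_force: 42.2
```

Call:
servo_tool:
  motion:
    - [[0,0,0],[0,0,0]]
    - [[0,0,0],[0,0,0]]
    - [[0,0,0],[0,0,0]]
  gripper: 0.6

```text
time: 22.02
eef_pos: [610.9, -9.8, 103.3]
ee_rot: [-0.0, 0.016, 1.0, -0.0]
ft_force: [0.0, -0.3, 0.2]
width: 0.801
grasp_force: 0.0
```

Call:
servo_tool:
  motion:
    - [[0,0,0.015],[0,0,0]]
    - [[0,0,0.05],[0,0,0]]
    - [[0,0,0.1],[0,0,0]]
    - [[0,0,0.1],[0,0,0]]

```text
time: 22.35
eef_pos: [612.8, -9.8, 192.1]
ee_rot: [0.005, 0.016, 1.0, -0.0]
ft_force: [1.0, -0.1, 2.0]
width: 0.797
grasp_force: 0.0
```

Call:
servo_tool:
  motion:
    - [[-0.1325,0.1738,0],[0,0,0]]
    - [[-0.1325,0.1738,0],[0,0,0]]
    - [[-0.1325,0.1738,0],[0,0,0]]
    - [[-0.1325,0.1738,0],[0,0,0]]
    - [[-0.1325,0.1738,0],[0,0,0]]
  gripper: 0.3

```text
time: 22.77
eef_pos: [502.1, 132.7, 184.9]
ee_rot: [0.0, 0.014, 1.0, 0.001]
ft_force: [-0.2, -0.3, -0.3]
width: 0.65
grasp_force: 0.0
```

Call:
servo_tool:
  motion:
    - [[-0.1325,0.1738,0],[0,0,0]]
    - [[-0.1325,0.1738,0],[0,0,0]]
    - [[-0.1325,0.1738,0],[0,0,0]]
    - [[-0.1325,0.1738,0],[0,0,0]]
    - [[-0.1325,0.1738,0],[0,0,0]]

```text
time: 23.18
eef_pos: [396.1, 271.7, 184.6]
ee_rot: [0.0, 0.014, 1.0, 0.001]
ft_force: [-0.2, -0.7, -0.3]
width: 0.649
grasp_force: 0.0
```

Call:
servo_tool:
  motion:
    - [[0,0,-0.02],[0,0,0]]
    - [[0,0,-0.04],[0,0,0]]
    - [[0,0,-0.04],[0,0,0]]
    - [[0,0,-0.04],[0,0,0]]

```text
time: 23.52
eef_pos: [398.9, 268.0, 151.7]
ee_rot: [-0.0, 0.016, 1.0, -0.0]
ft_force: [-0.3, 0.1, 0.4]
width: 0.649
grasp_force: 0.0
```

Run:
```python
from meas import *
o=get_obs();print(o["eef_pos"],o["ee_rot"])
for n in("top","side"):
    im=snapshot(n); cv2.imwrite(f"pics/{n}4.png",im); f=im.astype(np.float32)
    r=annfit(n,im,f[...,1]-f[...,2],np.array([610.,-9.6]),105,19.5,22); print(n,"green",r.x,r.fun)
    r=annfit(n,im,255-f.mean(2),np.array([609.,-9.6]),75,31.5,33.5); print(n,"big",r.x,r.fun)
    r=annfit(n,im,f[...,2]-f[...,0],np.array([398.8,268.5]),95,2,9.5); print(n,"core",r.x,r.fun)
```

```text
[398.88127927 267.9838185  151.74998333] [-2.27540057e-04  1.58034295e-02  9.99875063e-01 -2.41146909e-04]
top green [610.34544552  -7.63668546] -45.824100494384766
top big [607.98135848  -8.70095266] -100.71745300292969
top core [401.90717535 264.30073452] -1.232591152191162
side green [608.90392707 -10.05455962] -52.1709098815918
side big [607.84563487 -13.25879578] -86.49044036865234
side core [397.7269411  266.17946399] -52.04764175415039
```

Call:
servo_tool:
  motion:
    - [[0,0,-0.03],[0,0,0]]
    - [[0,0,-0.055],[0,0,0]]
    - [[0,0,-0.07],[0,0,0]]
    - [[0,0,-0.076],[0,0,0]]
    - [[0,0,-0.076],[0,0,0]]

```text
time: 24.03
eef_pos: [398.8, 268.0, 90.4]
ee_rot: [-0.0, 0.016, 1.0, -0.0]
ft_force: [0.0, 0.6, 0.1]
width: 0.647
grasp_force: 0.0
```

Call:
servo_tool:
  motion:
    - [[0,0,0],[0,0,0]]
    - [[0,0,0],[0,0,0]]
    - [[0,0,0],[0,0,0]]
    - [[0,0,0],[0,0,0]]
    - [[0,0,0],[0,0,0]]
  gripper: -1
  force: 50

```text
time: 24.45
eef_pos: [399.5, 268.7, 92.0]
ee_rot: [0.001, 0.016, 1.0, 0.001]
ft_force: [-0.0, -0.9, 5.7]
width: 0.242
grasp_force: 48.7
```

Call:
servo_tool:
  motion:
    - [[0,0,0.01],[0,0,0]]
    - [[0,0,0.05],[0,0,0]]
    - [[0,0,0.09],[0,0,0]]
    - [[0,0,0.13],[0,0,0]]
    - [[0,0,0.16],[0,0,0]]

```text
time: 24.87
eef_pos: [398.9, 268.4, 221.8]
ee_rot: [0.001, 0.016, 1.0, 0.001]
ft_force: [0.5, 1.0, -2.7]
width: 0.236
grasp_force: 49.3
```

Call:
servo_tool:
  motion:
    - [[0,0,0],[0,0,0]]
    - [[0,0,0],[0,0,0]]
    - [[0,0,0],[0,0,0]]

```text
time: 25.12
eef_pos: [398.7, 268.2, 217.9]
ee_rot: [-0.0, 0.016, 1.0, -0.0]
ft_force: [0.5, 0.5, -3.0]
width: 0.234
grasp_force: 49.7
```

Run:
```python
from hold import *
o=get_obs();print(o["eef_pos"],o["ee_rot"],o["ft_force"])
s=snapshot("side"); cv2.imwrite("pics/side5.png",s)
p=proj("side",[398.8,268,160]); print(p)
b=proj("side",[398.8,268,225-90]); print(b)
g=s.astype(int).sum(2)
for r in range(int(b[1])-22,int(b[1])+6,3): print(r,g[r,int(b[0])-10:int(b[0])+11])
```

```text
[398.66692869 268.20047951 217.87546777] [-4.61745659e-04  1.56955261e-02  9.99876657e-01 -3.29135390e-04] [ 0.54329799  0.45939927 -2.98119808]
[217.18150861 126.76774271]
[218.88847633 137.32723967]
115 [418 345 253 209 225 219 227 228 220 212 199 252 339 429 442 428 431 431
 437 437 433]
118 [427 390 302 233 216 234 224 237 221 222 202 217 313 412 441 439 436 439
 438 437 447]
121 [424 411 338 250 223 228 234 230 226 226 213 204 240 344 413 440 429 443
 438 441 447]
124 [433 423 391 295 236 233 227 233 228 231 222 198 221 308 409 443 438 439
 446 442 431]
127 [429 433 420 346 257 220 234 230 229 228 222 204 208 259 357 423 432 436
 437 434 437]
130 [431 434 431 392 300 221 229 233 235 225 219 214 208 208 313 420 430 436
 438 438 435]
133 [427 441 439 432 361 264 228 223 237 231 231 217 214 202 252 362 415 441
 433 438 439]
136 [434 442 433 435 396 307 239 223 227 239 225 213 213 202 232 321 425 437
 435 441 429]
139 [433 432 439 439 419 364 256 221 225 231 230 228 205 198 203 276 392 431
 444 447 441]
142 [443 449 434 439 433 402 325 260 238 230 228 230 232 240 263 351 416 443
 449 430 447]
```

Call:
servo_tool:
  motion:
    - [[0.132,-0.1733,0],[0,0,0]]
    - [[0.132,-0.1733,0],[0,0,0]]
    - [[0.132,-0.1733,0],[0,0,0]]
    - [[0.132,-0.1733,0],[0,0,0]]
    - [[0.132,-0.1733,0],[0,0,0]]

```text
time: 25.58
eef_pos: [506.5, 125.3, 216.6]
ee_rot: [-0.001, 0.018, 1.0, -0.001]
ft_force: [-0.6, 0.4, -2.1]
width: 0.236
grasp_force: 49.7
```

Call:
servo_tool:
  motion:
    - [[0.132,-0.1733,0],[0,0,0]]
    - [[0.132,-0.1733,0],[0,0,0]]
    - [[0.132,-0.1733,0],[0,0,0]]
    - [[0.132,-0.1733,0],[0,0,0]]
    - [[0.132,-0.1733,0],[0,0,0]]

```text
time: 26.0
eef_pos: [612.0, -13.5, 215.6]
ee_rot: [-0.001, 0.018, 1.0, -0.001]
ft_force: [0.1, 1.4, -2.9]
width: 0.237
grasp_force: 49.9
```

Call:
servo_tool:
  motion:
    - [[0,0,0],[0,0,0]]
    - [[0,0,0],[0,0,0]]
    - [[0,0,0],[0,0,0]]
    - [[0,0,0],[0,0,0]]
    - [[0,0,0],[0,0,0]]

```text
time: 26.42
eef_pos: [609.6, -7.9, 218.9]
ee_rot: [0.0, 0.015, 1.0, 0.0]
ft_force: [-0.3, 0.3, -2.2]
width: 0.238
grasp_force: 49.9
```

Run:
```python
from hold import *
o=get_obs();print(o["eef_pos"],o["ee_rot"])
s=snapshot("side"); cv2.imwrite("pics/side6.png",s); g=s.astype(int)
x,y,z=o["eef_pos"]
for zz in(145,135): print(proj("side",[x,y,zz]))
b=proj("side",[x,y,z-92]); print("bottom",b, "green rim", proj("side",[609.6,-9.2,105]))
for r in range(int(b[1])-16,int(b[1])+10,3): print(r,g[r,int(b[0])-12:int(b[0])+13].sum(1))
```

```text
[609.59672235  -7.85587942 218.93929861] [1.01271804e-04 1.49937434e-02 9.99887581e-01 4.39848139e-05]
[360.27807203 189.03933798]
[359.98044881 193.457757  ]
bottom [359.74381924 196.97068371] green rim [359.38178968 206.74716989]
180 [461 468 460 462 458 448 428 351 246 222 239 243 233 249 249 243 233 225
 242 304 397 436 447 451 465]
183 [452 486 483 471 465 466 442 342 235 234 231 237 247 253 244 241 243 234
 254 325 421 473 476 468 448]
186 [460 491 482 476 487 486 438 317 229 240 233 243 245 258 242 239 241 236
 234 235 306 391 465 485 477]
189 [470 493 481 473 475 471 430 284 224 229 242 239 253 245 247 239 244 229
 201 166 164 260 362 426 472]
192 [441 435 388 364 389 437 368 260 209 235 230 244 248 256 249 243 236 227
 222 188 177 184 196 228 335]
195 [480 491 478 475 467 452 395 251 228 237 245 243 240 252 244 226 238 212
 180 136 133 139 153 139 146]
198 [284 289 276 278 265 264 258 249 242 243 239 240 250 243 246 247 226 187
 155 123 116 115 123 111 103]
201 [277 273 275 265 244 212 190 178 183 180 188 200 195 194 192 172 162 149
 145 149 135 119 111 101  84]
204 [263 228 175 116 116 119 112  95 120 105 125 114 121 120 104  97 113 117
 103 125 133 148 153 220 322]
```

Call:
servo_tool:
  motion:
    - [[0,-0.0015,-0.015],[0,0,0]]
    - [[0,-0.0015,-0.03],[0,0,0]]
    - [[0,-0.0015,-0.04],[0,0,0]]
    - [[0,-0.0015,-0.05],[0,0,0]]
    - [[0,-0.0015,-0.06],[0,0,0]]

```text
time: 26.88
eef_pos: [610.0, -9.8, 170.4]
ee_rot: [0.0, 0.015, 1.0, 0.0]
ft_force: [0.2, -0.9, -1.4]
width: 0.236
grasp_force: 49.9
```

Call:
servo_tool:
  motion:
    - [[0,0,-0.01],[0,0,0]]
    - [[0,0,-0.02],[0,0,0]]
    - [[0,0,-0.03],[0,0,0]]
    - [[0,0,-0.04],[0,0,0]]
    - [[0,0,-0.042],[0,0,0]]

```text
time: 27.3
eef_pos: [609.6, -10.2, 135.2]
ee_rot: [-0.001, 0.016, 1.0, -0.0]
ft_force: [-0.5, -0.1, -2.5]
width: 0.24
grasp_force: 49.9
```

Call:
servo_tool:
  motion:
    - [[0,0,-0.001],[0,0,0]]
    - [[0,0,-0.002],[0,0,0]]
    - [[0,0,-0.002],[0,0,0]]
    - [[0,0,-0.002],[0,0,0]]

```text
time: 27.63
eef_pos: [610.3, -10.2, 136.0]
ee_rot: [0.0, 0.016, 1.0, -0.0]
ft_force: [-0.6, 0.5, -1.8]
width: 0.235
grasp_force: 49.9
```

Call:
servo_tool:
  motion:
    - [[0,0,-0.0015],[0,0,0]]
    - [[0,0,-0.003],[0,0,0]]
    - [[0,0,-0.003],[0,0,0]]
    - [[0,0,-0.003],[0,0,0]]

```text
time: 27.97
eef_pos: [610.1, -10.1, 133.0]
ee_rot: [-0.0, 0.016, 1.0, 0.0]
ft_force: [-0.2, 0.2, -1.5]
width: 0.233
grasp_force: 49.9
```

Call:
servo_tool:
  motion:
    - [[0,0,-0.0015],[0,0,0]]
    - [[0,0,-0.0015],[0,0,0]]
    - [[0,0,-0.0015],[0,0,0]]

```text
time: 28.22
eef_pos: [610.2, -10.2, 132.2]
ee_rot: [0.0, 0.016, 1.0, -0.0]
ft_force: [-0.4, -0.0, 0.2]
width: 0.236
grasp_force: 50.2
```

Call:
servo_tool:
  motion:
    - [[0,0,-0.001],[0,0,0]]
    - [[0,0,-0.001],[0,0,0]]
    - [[0,0,-0.001],[0,0,0]]

```text
time: 28.47
eef_pos: [610.4, -10.2, 132.1]
ee_rot: [0.001, 0.016, 1.0, -0.0]
ft_force: [-1.5, -0.3, 5.2]
width: 0.235
grasp_force: 50.8
```

Call:
servo_tool:
  motion:
    - [[0,0,0],[0,0,0]]
    - [[0,0,0],[0,0,0]]
    - [[0,0,0],[0,0,0]]
  gripper: 0.2

```text
time: 28.72
eef_pos: [610.1, -10.1, 130.9]
ee_rot: [-0.0, 0.016, 1.0, 0.0]
ft_force: [0.1, -0.3, 0.4]
width: 0.599
grasp_force: 0.0
```

Call:
servo_tool:
  motion:
    - [[0,0,0.015],[0,0,0]]
    - [[0,0,0.05],[0,0,0]]
    - [[0,0,0.1],[0,0,0]]
    - [[0,0,0.11],[0,0,0]]

```text
time: 29.05
eef_pos: [611.1, -10.1, 226.2]
ee_rot: [0.004, 0.016, 1.0, 0.0]
ft_force: [0.4, -0.1, 1.2]
width: 0.599
grasp_force: 0.0
```

Call:
servo_tool:
  motion:
    - [[-0.22,0,0],[0,0,0]]
    - [[-0.22,0,0],[0,0,0]]
    - [[-0.22,0,0],[0,0,0]]
    - [[-0.22,0,0],[0,0,0]]
    - [[-0.22,0,0],[0,0,0]]

```text
time: 29.47
eef_pos: [429.5, -10.1, 220.5]
ee_rot: [0.0, 0.016, 1.0, -0.0]
ft_force: [1.0, -0.4, 0.5]
width: 0.6
grasp_force: 0.0
```

Call:
servo_tool:
  motion:
    - [[-0.04,-0.15,0],[0,0,0]]
    - [[-0.04,-0.15,0],[0,0,0]]
    - [[-0.04,-0.15,0],[0,0,0]]
    - [[-0.04,-0.15,0],[0,0,0]]
    - [[-0.04,-0.15,0],[0,0,0]]

```text
time: 29.88
eef_pos: [401.7, -132.1, 220.1]
ee_rot: [0.001, 0.018, 1.0, -0.0]
ft_force: [0.6, 0.5, 0.6]
width: 0.602
grasp_force: 0.0
```

Run:
```python
from meas import *
for n in("top","side"):
    im=snapshot(n); cv2.imwrite(f"pics/{n}7.png",im); f=im.astype(np.float32)
    for k,sc,z,a,b in(("green",f[...,1]-f[...,2],105,19.5,22),("core",f[...,2]-f[...,0],135,2,9.5)): print(n,k,annfit(n,im,sc,np.array([610.,-9.6]),z,a,b).x)
s=cv2.imread("pics/side7.png");t=cv2.imread("pics/top7.png")
cv2.imwrite("pics/f.png",np.hstack([cv2.resize(s[150:310,270:450],(400,355)),cv2.resize(t[130:260,230:400],(400,306))[:306].copy() if 0 else cv2.resize(t[125:276,230:400],(400,355))]))
```

```text
top green [610.41082714  -7.74900332]
top core [610.50245366  -9.4424561 ]
side green [608.66799468 -10.77292228]
side core [608.41510481 -10.15177365]
```

View pics/f.png

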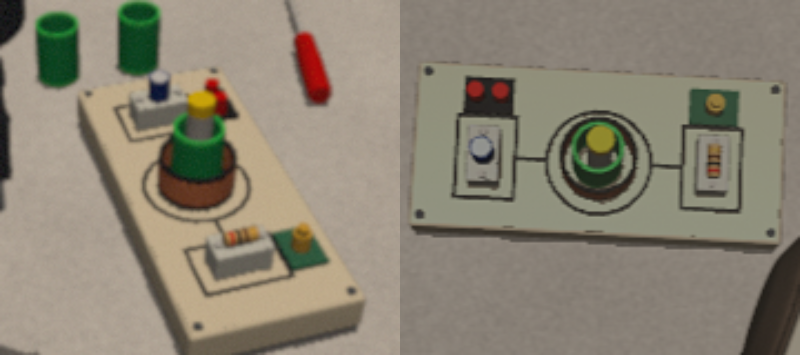

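The final picture shows both blocks lengthwise in their outlines. The copper coil, green coil and core stand upright and nested in the ring, with the core top at (600,139) in the crop, and the arm is clear. Handing in.

```bash
python3 -c "
from cell import *
print(job_done())"
```

```text
the job is handed in; nothing more can be done
None
```

I laid out the circuit as asked and handed the job in after about 30 s on the robot's clock; by camera, every part sits within about 3–4 mm of centre, and no verdict was shown.

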